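Clamp a reagent bottle in the bottle vise to the clutch's click

TASK

Stand the brown bottle with the orange-yellow cap upright on the bottle vise, between the sliding jaw and the V-shaped stop, and let go of it. Then close the jaw on it by turning the vise's round knob clockwise (seen from above) until you feel its slip clutch click, which shows the set clamping force is reached, and stop at that first click: it must not click a second time, as ratcheting on wears the clutch. Leave the bottle clamped upright against the stop and the other two bottles where they stand.

Things in the scene. Friction and masses are not known exactly. Their poses are not given: they have to be found in the camera images.
- amber_bottle: the brown bottle with an orange-yellow screw cap, loose, 61 mm tall, about 50 g: body 31 mm in diameter up to 46 mm, cap 24 mm in diameter above; origin at the centre of its underside, z up its axis. It is round, so its yaw does not matter
- amber_mid (a point): centre of that bottle, half-way up (30.5 mm over its underside)
- black_bottle: a black bottle with a black cap, 31 mm in diameter, 61 mm tall; to be left alone; origin at the centre of its underside
- white_bottle: a white bottle with a white cap, 27 mm in diameter, 51 mm tall; to be left alone; origin at the centre of its underside
- vise: bottle vise fixed to the worktop: aluminium base plate 70 x 210 mm, 8 mm thick, its length along the vise's y, z up, origin on the worktop; going along +y it carries the blue V stop (bottle end), the blue sliding jaw and the blue gearbox (60 x 76 mm, top 34 mm high, centred at y = +50 mm) with the knob on top
- stop: the fixed V stop with two dark rubber faces that cradle the bottle, 24 mm tall (top 32 mm over the worktop), its opening toward the vise's +y; origin at the seat
- seat (a point): the seat, on top of the base plate (8 mm over the worktop), at vise y = -60 mm: the bottle's axis stands here when its side touches both faces of the stop; axes as the vise's. With its axis 2 to 5 mm to the +y side of the seat the bottle fits in every case; the jaw then pushes it home
- guide (a point): point midway along the jaw's guide on the base plate, fixed (vise y = -14 mm). The jaw is a flat sprung rubber face (it yields up to 10 mm as it clamps) 32 mm wide, top 30 mm over the worktop, that faces the stop and moves along the vise's -y, 12 mm per rad of knob turn; it starts open by a different amount every time, its face 23 to 45 mm from the seat
- knob_grip (a point): on the axis of the round knob, at the height to grip it (62 mm over the worktop; 110 mm from the seat along the vise's +y). The knob is black, ribbed, with an orange top, 44 mm in diameter, from 42 to 74 mm over the worktop, axis vertical; it turns without end; a spring in it gives up to 20 degrees. Clockwise from above closes the jaw
- click_pin (a joint): pin in the knob's top; rises 0.4 mm a click (m): too little to read through the noise, so feel the click. Free turning takes about 0.28 N m; with the bottle tight the torque climbs to about 0.5 N m, then the clutch slips a tooth (30 degrees) with a click: the torque suddenly drops to almost nothing, then climbs to the next. The gear keeps the clamping force
Mind the look-alikes: they are no part of the job. What is shaped like the amber_bottle but pink or red is not meant.

How it is judged:
By the outcome, as a careful person would: the job done as asked, in the order asked, and still so for the second after the job is handed in, with the robot touching nothing.
It also fails if it takes over 67 s, if anything falls off the work surface, if the arm or the gripper's body presses on something with over 40 N, if the wrist force passes 120 N, or if a joint passes its speed limit or range.

ROBOT

A 6-joint arm with a two-finger parallel gripper is mounted at the origin on a cart in front of the work surface, level with it; the furniture and walls round the work are solid. World frame = base frame: x ahead of the robot, y to its left, z up, the work surface at z = 0. Lengths are in mm, angles in rad, forces in N, time in s.
With the tool pointing down it reaches from about 325 to 875 mm from the base axis. Payload 4.4 kg.
Tool frame: the origin (TCP) lies on the centre line of the jaws, within the pads' length; the fingertips stand ahead of it and the grasp point (between the pads) lies 6 mm ahead of it (ctrl.tcp_to_tips is the z of the fingertips in the tool frame, in mm); z points along the fingers, y is the line along which they close (so a half turn about z gives the same grasp; the last joint's range is limited). The gripper opens to 85 mm and grips with 20 to 120 N. Pads are 22 mm wide; open, the fingers measure 114 mm over their backs; the gripper's body (76 mm by 85 mm) begins 54 mm behind the grasp point. The pads swing forward as they close: fully open they stand 13 mm farther back than shut.
Start: joints at [-1.262, 0.207, 1.542, -0, 1.393, -0.15], TCP at [255.156, -515.289, 256.282] pointing down, gripper open.
Joint ranges: [-2.73, 2.73], [-0.86, 2.22], [0.23, 2.46], [-1.11, 4.25], [0.08, 2.63], [-2.82, 2.82]. Speed limits (rad/s): [2.79, 2.79, 3.14, 3.14, 3.14, 3.14].

INTERFACE

Orientations are given as a 3x3 rotation matrix whose columns are the frame's x, y, z axes.
In Python, from plant import ctrl, sensors, optics gives the robot as it stands. Calls block until the motion is done:
- ctrl.move_ptp(position, orientation): joint-space move of the TCP to a pose.
- ctrl.move_l(position, rot=None, vel=150, threshold=None): straight line of the TCP; rot=None keeps the orientation; vel is the mean speed in mm/s. With threshold (N) it stops when the force on the tool has changed by that much, and returns True; else False.
- ctrl.set_joints(angles): joint-space move.
- ctrl.gripper_to(opening, force=None): finger opening in mm; force is the grip in N (None keeps the last); returns when the fingers have stopped.
- ctrl.hold(seconds).
- ctrl.solve_ik(position, orientation): joint angles nearest the present ones, or None.
- sensors.read_state(): the state.
- optics.grab_frame(name): name is "scene" or "top" or "wrist"; returns (picture, depth): 420x560x3 uint8, red, green, blue; 420x560 float32, mm along the optical axis (not along the pixel's ray), 0 where there is no reading.
- optics.camera_params(name): a dict with "mtx" (3x3 intrinsics, pixels), "k1" (the pictures are not rectified: a ray, as slopes to the right and down, at radius r is drawn at 1 + k1 r^2 times it, then the intrinsics apply), "R" (3x3) and "t" (3): a world point X has camera coordinates R X + t; the wrist camera has in their place "T_tool_cam" (4x4, takes a point from camera to tool coordinates, whose origin is the TCP and whose axes are the flange's). Camera axes: x right, y down, z forward; pixel columns grow to the right and rows downward; lengths in mm; the calibration is good to about 2 mm. A picture is of the moment at which its call begins: read the wrist's pose just before it. camera_params takes no time and is no camera call.
A pose or a line that the arm cannot do raises ctrl.MotionError and nothing moves.
- ctrl.finish_job(): hands the job in; it is judged then, once.
The state is a dict: "t": time; "q": joint angles; "qvel": joint speeds; "tau": joint torques, N m; "eef_pos": TCP position; "eef_rot": TCP orientation; "force": force on the tool from outside, world axes, zero at the start; "wrist_torque": the same for the moment, N m; "grip_width": finger opening in mm; "grasp_force": force on a finger pad.
Only numpy, scipy, OpenCV 4.12 (cv2) and the standard library are available. Lean on these libraries where they do the work, as an engineer would, in place of code of your own. Each camera call takes 0.05 s, during which the arm holds its last target. There are 200 camera calls.

## Working session

There is one attempt and no reset: what is moved stays moved. The work goes in short steps, each a Python script; the robot and the scene stay as the last script left them, time stands still between calls to the robot, and variables do not carry over. Pictures are saved under pics/ and viewed, at most 10 in all, crops included, and the job is handed in when it is done.

```bash
ls; mkdir -p pics; python3 - <<'E'
from plant import ctrl,sensors,optics
import cv2,numpy as np
for n in ("scene","top"):
    p,d=optics.grab_frame(n); cv2.imwrite(f"pics/{n}0.png",p[...,::-1]); np.save(f"{n}0.npy",d)
    c=optics.camera_params(n); print(n,c)
print(optics.camera_params("wrist"),ctrl.tcp_to_tips,sensors.read_state())
E
```

```text
pics
scene {'mtx': array([[538.48666792,   0.        , 275.45769499],
       [  0.        , 538.48666792, 199.11202202],
       [  0.        ,   0.        ,   1.        ]]), 'k1': -0.06624656991277642, 'R': array([[ 0.10725351, -0.99423118,  0.00102603],
       [-0.55471531, -0.06069674, -0.82982337],
       [ 0.82509855,  0.08843231, -0.55802519]]), 't': array([-231.10760023,  319.89434626,  641.21003623])}
top {'mtx': array([[448.4079136 ,   0.        , 276.60247899],
       [  0.        , 448.4079136 , 217.34070857],
       [  0.        ,   0.        ,   1.        ]]), 'k1': -0.1162034375127573, 'R': array([[-0.00657845, -0.99997658, -0.00188618],
       [-0.99209316,  0.00676297, -0.12532127],
       [ 0.12533109,  0.00104685, -0.99211442]]), 't': array([-158.92551597,  472.13304308,  878.69905259])}
{'mtx': array([[342.05697648,   0.        , 281.64865816],
       [  0.        , 342.05697648, 213.16644817],
       [  0.        ,   0.        ,   1.        ]]), 'k1': 0.01976604136908446, 'T_tool_cam': array([[ 1.81743970e-04, -9.63383292e-01, -2.68127953e-01,
         6.86606378e+
[... 359 characters left out ...]
       1.39351923e+00, -1.50533188e-01]), 'qvel': array([-0.00121107, -0.00048223, -0.00481463,  0.00030964, -0.0007193 ,
       -0.00062372]), 'tau': array([-4.08304904e-04, -3.84093690e+01, -2.92548162e+01, -3.62641076e-04,
        4.85987461e-03,  4.99421773e-06]), 'eef_pos': array([ 254.92628113, -514.67315892,  255.20175399]), 'eef_rot': array([[ 8.96142082e-01,  4.43766715e-01, -6.86105648e-04],
       [ 4.43767152e-01, -8.96139816e-01,  2.03574213e-03],
       [ 2.88548008e-04, -2.12878534e-03, -9.99997693e-01]]), 'force': array([-0.37142788,  0.03065229,  0.48971878]), 'wrist_torque': array([ 0.01914501,  0.00875532, -0.01154169]), 'grasp_force': 0.0, 'grip_width': 85.40486565725978}
```

View pics/scene0.png

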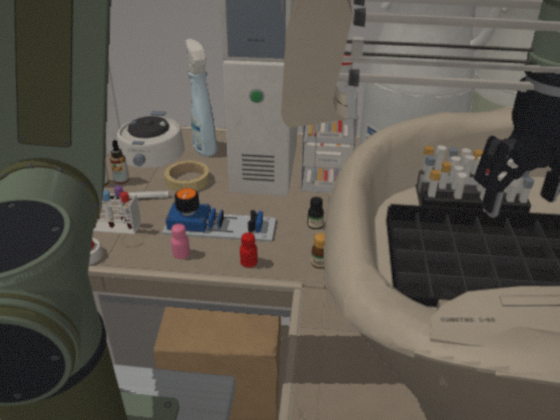

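View pics/top0.png

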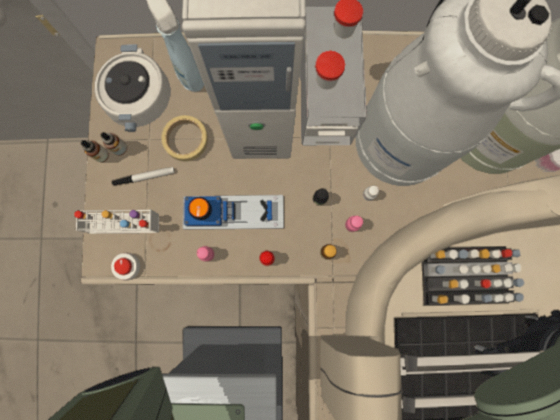

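Scene picture: vise with its knob at (187,200) and its stop near (262,222). Amber bottle candidates are (319,250) with an orange-yellow cap on a brown body, (249,250) red and (180,242) pink. The first fits the description, and in the top view it is at (330,252). In the top view the vise knob is at (199,208), the V at (266,211), the black bottle at (321,196) and the white one at (372,192). I'll confirm in a crop and measure.

```bash
cat > h.py <<'E'
import cv2,numpy as np
from plant import ctrl,sensors,optics
def ray(c,uv):
    s=cv2.undistortPoints(np.array([[uv]],float),c["mtx"],np.array([c["k1"],0,0,0.]))[0,0]
    return np.array([s[0],s[1],1])
def pose(n,st=None):
    c=optics.camera_params(n)
    if n=="wrist":
        T=c["T_tool_cam"]; R=st["eef_rot"]@T[:3,:3]; o=st["eef_rot"]@T[:3,3]+st["eef_pos"]
        return c,R,o
    return c,c["R"].T,-c["R"].T@c["t"]
def at_z(n,uv,z,st=None):
    c,R,o=pose(n,st); v=R@ray(c,uv); return o+v*(z-o[2])/v[2]
def at_d(n,uv,d,st=None):
    c,R,o=pose(n,st); return o+R@ray(c,uv)*d
def cloud(n,d,st=None):
    c,R,o=pose(n,st); v,u=np.mgrid[:420,:560]
    s=cv2.undistortPoints(np.dstack([u,v]).reshape(-1,1,2).astype(float),c["mtx"],np.array([c["k1"],0,0,0.]))[:,0]
    P=(np.c_[s,np.ones(len(s))]*d.reshape(-1,1))@R.T+o
    P[d.ravel()==0]=np.nan; return P.reshape(420,560,3)
def down(yaw): # tool x axis at yaw
    c,s=np.cos(yaw),np.sin(yaw); return np.array([[c,s,0],[s,-c,0],[0,0,-1.]])
E
python3 - <<'E'
from h import *
np.set_printoptions(precision=1,suppress=True)
d=np.load("top0.npy"); P=cloud("top",d)
for nm,uv,z in [("amber cap",(330,251),61),("red",(267,257),61),("black",(321,196),61),("white",(372,192),51),("knob",(199,208),74)]:
    print(nm,at_z("top",uv,z),np.nanmedian(P[uv[1]-2:uv[1]+3,uv[0]-2:uv[0]+3].reshape(-1,3),axis=0))
for nm,uv in [("tube",(370,300)),("tube",(365,280)),("tube",(400,240)),("tube",(350,320)),("cab",(248,152)),("cabtop",(245,20)),("tubeend",(345,360)),("table",(150,260)),("plateR",(280,212)),("desk",(300,270))]:
    print(nm,P[uv[1],uv[0]])
Q=P.reshape(-1,3)
for x0 in range(300,620,40):
    r=[]
    for y0 in range(120,-401,-40):
        m=(abs(Q[:,0]-x0)<20)&(abs(Q[:,1]-y0)<20); r.append(int(np.nanmax(Q[m,2])) if m.any() else -1)
    print(x0,r)
a=cv2.imread("pics/top0.png")[170:275,170:390]; b=cv2.imread("pics/scene0.png")[180:280,150:370]
cv2.imwrite("pics/crop1.png",np.vstack([cv2.resize(a,(660,315),interpolation=2),cv2.resize(b,(660,280),interpolation=2)]))
E
```

```text
amber cap [ 400.5 -265.3   61. ] [ 400.6 -265.5   60.9]
red [ 389.9 -143.    61. ] [ 389.9 -143.    61. ]
black [ 508.8 -249.8   61. ] [ 508.8 -249.9   61.5]
white [ 518.2 -353.4   51. ] [ 518.1 -353.1   51.2]
knob [484.7 -11.8  74. ] [484.7 -11.7  74.3]
tube [ 317.2 -300.2  260.5]
tube [ 346.7 -295.9  247.7]
tube [ 405.9 -347.6  263.6]
tube [ 284.9 -275.   227.4]
cab [ 599.5 -105.7   59.4]
cabtop [ 608.1 -132.3  521.3]
tubeend [ 273.7 -227.6  490.8]
table [386.7 103.3  -0.5]
plateR [ 485.2 -169.2    5.6]
desk [ 364.8 -209.5    2.5]
300 [-786, -789, -787, -786, -787, -789, -788, -788, 470, 514, 512, 267, 217, 555]
340 [26, 5, 6, 5, 5, 5, 5, 6, 5, 5, 262, 275, 274, 252]
380 [38, 6, 6, 66, 63, 7, 64, 64, 6, 63, 237, 277, 281, 281]
420 [6, 7, 6, 64, 63, 5, 37, 38, 6, 63, 65, 260, 281, 284]
460 [91, 90, 36, 77, 77, 33, 37, 37, 6, 6, 5, 65, 5, 278]
500 [86, 69, 39, 78, 78, 33, 36, 36, 7, 64, 62, 6, 53, 6]
540 [16, 6, 8, 6, 5, 6, 10, 10, 6, 64, 6, 5, 288, 424]
580 [20, 18, 27, 24, 6, 521, 520, 521, 520, 6, 6, 256, 450, 501]
```

View pics/crop1.png

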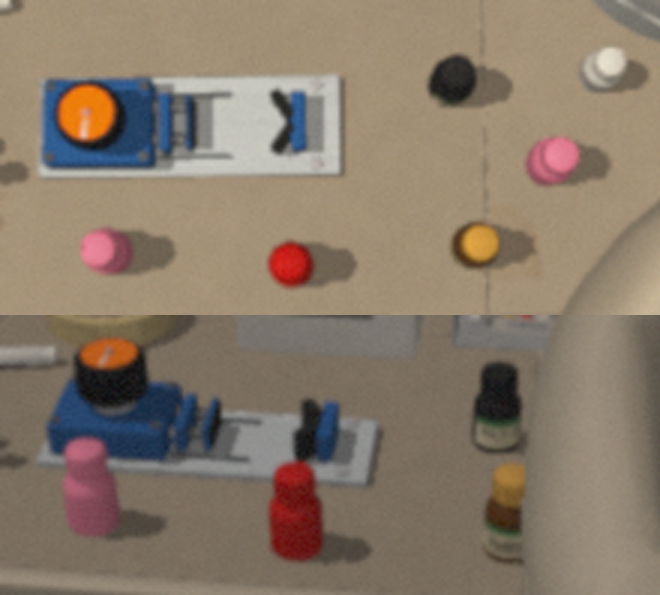

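Crop: top half shows the amber bottle with its yellow-orange cap at top pixel (330,251), and the bottom half confirms the brown body. Red and pink are the look-alikes. All heights agree (61, 51 and 74 mm). Next I check the tan structures beside the bottle for clearance.

```bash
python3 - <<'E'
from h import *
np.set_printoptions(precision=0,suppress=True,linewidth=160)
d=np.load("top0.npy"); P=cloud("top",d); S=cloud("scene",np.load("scene0.npy"))
print("scene")
for uv in [(310,30),(300,100),(335,90),(340,180),(345,240),(345,300),(370,340),(400,240),(470,300),(470,340),(370,390),(420,390),(520,120),(560,60),(450,80),(420,10),(450,125),(60,80),(40,250)]: print(uv,S[uv[1],uv[0]])
print("top")
for uv in [(315,335),(345,335),(380,335),(345,350),(345,375),(345,400),(345,415),(395,380),(320,380),(310,400),(110,400),(530,385),(540,340),(450,225),(540,200),(420,350),(350,300),(385,300)]: print(uv,P[uv[1],uv[0]])
q=[-1.262,.207,1.542]
# y profile of tube top at several x (z>150), combined
Q=np.vstack([P.reshape(-1,3),S.reshape(-1,3)])
for x0 in range(220,560,20):
    m=(abs(Q[:,0]-x0)<10)&(Q[:,2]>90)&(Q[:,1]<-100)&(Q[:,1]>-420)
    if m.any(): 
        for lo,hi in((90,200),(200,300),(300,400),(400,700)):
            k=m&(Q[:,2]>lo)&(Q[:,2]<=hi)
            if k.sum()>3: print(x0,(lo,hi),"y",np.percentile(Q[k,1],[2,98]),"z",np.percentile(Q[k,2],[2,98]),k.sum())
# is anything inside: y<0.. region of transit
m=(Q[:,0]>250)&(Q[:,0]<560)&(Q[:,1]>-290)&(Q[:,1]<100)&(Q[:,2]>85); print(Q[m].shape, Q[m][::max(1,m.sum()//20)])
E
```

```text
scene
(310, 30) [ 209. -244.  466.]
(300, 100) [ 209. -236.  391.]
(335, 90) [ 207. -272.  405.]
(340, 180) [ 281. -287.  249.]
(345, 240) [ 167. -295.  239.]
(345, 300) [  92. -297.  216.]
(370, 340) [  61. -324.  192.]
(400, 240) [ 238. -370.  189.]
(470, 300) [  68. -416.  252.]
(470, 340) [nan nan nan]
(370, 390) [ 144. -347.   -0.]
(420, 390) [  46. -383.  136.]
(520, 120) [ 238. -480.  368.]Traceback (most recent call last):
  File "<stdin>", line 5, in <module>
IndexError: index 560 is out of bounds for axis 1 with size 560
```

```bash
python3 - <<'E'
from h import *
np.set_printoptions(precision=0,suppress=True,linewidth=160)
d=np.load("top0.npy"); P=cloud("top",d); S=cloud("scene",np.load("scene0.npy"))
print("top")
for uv in [(315,335),(345,335),(380,335),(345,350),(345,375),(345,400),(345,415),(395,380),(320,380),(310,400),(110,400),(530,385)]: print(uv,P[uv[1],uv[0]])
Q=np.vstack([P.reshape(-1,3),S.reshape(-1,3)])
for x0 in range(160,560,20):
    m=(abs(Q[:,0]-x0)<10)&(Q[:,1]<-100)&(Q[:,1]>-420)
    for lo,hi in((90,200),(200,300),(300,400),(400,700)):
            k=m&(Q[:,2]>lo)&(Q[:,2]<=hi)
            if k.sum()>3: print(x0,(lo,hi),"y",np.percentile(Q[k,1],[2,98]),"z",np.percentile(Q[k,2],[2,98]),k.sum())
m=(Q[:,0]>250)&(Q[:,0]<560)&(Q[:,1]>-290)&(Q[:,1]<100)&(Q[:,2]>85); print(m.sum(), Q[m][::max(1,m.sum()//12)])
E
```

```text
top
(315, 335) [ 232. -239.    1.]
(345, 335) [ 231. -300.    2.]
(380, 335) [ 265. -316.  254.]
(345, 350) [ 280. -230.  474.]
(345, 375) [ 259. -227.  491.]
(345, 400) [ 236. -227.  493.]
(345, 415) [ 221. -227.  491.]
(395, 380) [ 257. -272.  508.]
(320, 380) [ 228. -214.  377.]
(310, 400) [ 101. -227.    1.]
(110, 400) [221.  19. 444.]
(530, 385) [ 266. -363.  582.]
160 (90, 200) y [-419. -347.] z [186. 200.] 810
160 (200, 300) y [-416. -275.] z [200. 242.] 986
180 (90, 200) y [-419. -341.] z [186. 197.] 906
180 (200, 300) y [-393. -273.] z [202. 246.] 698
200 (90, 200) y [-419. -338.] z [185. 200.] 709
200 (200, 300) y [-415. -273.] z [200. 250.] 871
200 (300, 400) y [-275. -217.] z [362. 399.] 1397
200 (400, 700) y [-280. -220.] z [402. 494.] 4033
220 (90, 200) y [-419. -337.] z [184. 198.] 544
220 (200, 300) y [-393. -273.] z [201. 254.] 591
220 (300, 400) y [-285. -214.] z [361. 399.] 500
220 (400, 700) y [-413. -218.] z [408. 512.] 4962
240 (90, 200) y [-418. -338.] z [185. 200.] 1059
240 (200, 300) y [-416. -272.] z [201. 256.] 803
240 (300, 400) y [-295. -213.] z [306. 400
[... 861 characters left out ...]
418. -392.] z [185. 200.] 131
380 (200, 300) y [-416. -310.] z [206. 278.] 2187
400 (200, 300) y [-419. -322.] z [230. 281.] 1375
420 (200, 300) y [-419. -344.] z [228. 283.] 809
440 (200, 300) y [-419. -370.] z [237. 280.] 372
460 (200, 300) y [-420. -406.] z [240. 268.] 35
540 (90, 200) y [-419. -380.] z [ 93. 198.] 410
540 (200, 300) y [-419. -382.] z [205. 296.] 1250
540 (300, 400) y [-420. -405.] z [301. 314.] 41
5159 [[ 463.   94.   86.]
 [ 298. -283.  243.]
 [ 280. -228.  367.]
 [ 280. -252.  430.]
 [ 280. -267.  470.]
 [ 272. -219.  451.]
 [ 274. -286.  494.]
 [ 273. -268.  510.]
 [ 268. -271.  508.]
 [ 263. -261.  512.]
 [ 256. -237.  507.]
 [ 255. -286.  443.]
 [ 268. -272.  207.]]
```

```bash
python3 - <<'E'
from h import *
np.set_printoptions(precision=0,suppress=True,linewidth=160)
q=sensors.read_state()["q"].copy(); q[0]+=0.04; ctrl.set_joints(q); print(sensors.read_state()["force"],sensors.read_state()["t"])
for n in("top","scene"):
    p,d=optics.grab_frame(n); np.save(n+"1.npy",d); d0=np.load(n+"0.npy")
    p0=cv2.imread(f"pics/{n}0.png")[...,::-1]
    m=(np.abs(p.astype(int)-p0).sum(2)>40).astype(np.uint8)
    out=p.copy(); out[m>0]=[255,0,255]; cv2.imwrite(f"pics/{n}1.png",out[...,::-1])
a=[cv2.imread(f"pics/{n}1.png") for n in("top","scene")]
cv2.imwrite("pics/diff.png",cv2.resize(np.hstack(a),(800,300)))
E
```

```text
[ 0. -0. -0.] 0.35
```

View pics/diff.png

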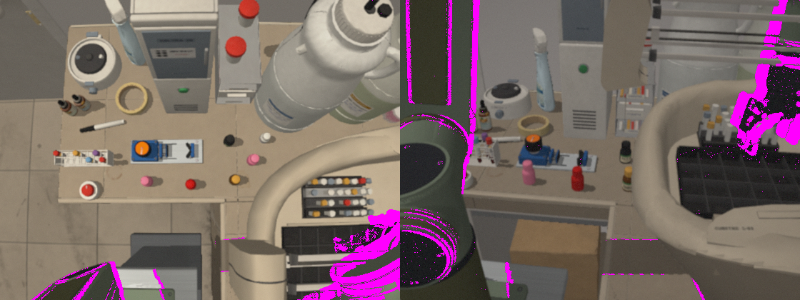

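The magenta (moved) pixels are only the robot. The tub wall and the tan box near (280,-230, z 360-515) are fixed obstacles, so I'll fit the arm geometry to check clearance at the grasp.

```bash
python3 - <<'E'
from h import *
np.set_printoptions(precision=3,suppress=True,linewidth=160)
rows=[];rz=[];lat=[]
for x,y,z in [(400,-265,200),(400,-265,40),(485,-120,60),(485,-12,60),(600,0,200),(450,-300,350),(350,-100,350)]:
    q=ctrl.solve_ik(np.array([x,y,z]),down(0.0))
    if q is None: print("none",x,y,z); continue
    q=np.array(q);c,s=np.cos(q[0]),np.sin(q[0]); al=x*c+y*s; lat.append(-x*s+y*c)
    rows.append([np.sin(q[1]),np.sin(q[1]+q[2]),1,al]); rz.append([np.cos(q[1]),np.cos(q[1]+q[2]),1,z]); print((x,y,z),q)
A=np.array(rows);B=np.array(rz)
M=np.vstack([np.c_[A[:,:3],0*A[:,:1]],np.c_[B[:,:2],0*B[:,:1],B[:,2:3]]]); r=np.r_[A[:,3],B[:,3]]
s,res,_,_=np.linalg.lstsq(M,r,rcond=None); print("L2,L3,a0,zc",s,"res",np.abs(M@s-r).max(),"lat",lat)
L2,L3,a0,zc=s
for name,p in[("amber",(400,-265,20)),("amber hi",(400,-265,110)),("seat",(485,-119,40))]:
    q=ctrl.solve_ik(np.array(p,float),down(0.)); c,sn=np.cos(q[0]),np.sin(q[0]); u=np.array([c,sn]);n=np.array([-sn,c])
    # box corner in arm coordinates
    for X in[(200,-214),(290,-214),(290,-290),(200,-290)]: print(name,"box corner along/lat",np.array(X)@u,np.array(X)@n)
    print(" elbow a,z-zc",a0+L2*np.sin(q[1]),L2*np.cos(q[1]),"wrist a,z-zc",a0+L2*np.sin(q[1])+L3*np.sin(q[1]+q[2]),L2*np.cos(q[1])+L3*np.cos(q[1]+q[2]))
# robot's own surface at present pose, arm coords
q=sensors.read_state()["q"];c,sn=np.cos(q[0]),np.sin(q[0])
d1,d0=np.load("top1.npy"),np.load("top0.npy");P=cloud("top",d1)
for v0 in range(300,420,15):
    for u0 in range(440,560,20):
        p=P[v0,u0]
        if p[2]>300: print((u0,v0),np.round([p[0]*c+p[1]*sn,-p[0]*sn+p[1]*c,p[2]]),end=" ")
S=cloud("scene",np.load("scene1.npy"));print()
for v0 in range(0,420,40):
    for u0 in (20,60,100,500,540):
        p=S[v0,u0]
        if p[2]>250 or u0<120: print((u0,v0),np.round([p[0]*c+p[1]*sn,-p[0]*sn+p[1]*c,p[2]]),end=" ")
E
```

```text
(400, -265, 200) [-0.766  0.059  1.83  -0.     1.252  0.805]
(400, -265, 40) [-0.766  0.312  1.931 -0.     0.899  0.805]
(485, -120, 60) [-0.416  0.309  1.877 -0.     0.956  1.155]
(485, -12, 60) [-0.203  0.283  1.912 -0.     0.946  1.367]
(600, 0, 200) [-0.144  0.308  1.535 -0.     1.298  1.427]
(450, -300, 350) [-0.748  0.076  1.497 -0.     1.568  0.823]
(350, -100, 350) [-0.517 -0.335  1.861 -0.     1.616  1.053]
L2,L3,a0,zc [361.85  484.951  -4.706  -8.233] res 26.188771526597748 lat [np.float64(86.2000000000001), np.float64(86.2000000000001), np.float64(86.20000000000024), np.float64(86.20000000000013), np.float64(86.19999999999993), np.float64(86.20000000000022), np.float64(86.20000000000013)]
amber box corner along/lat 292.4911251175297 -15.650614284481435
amber box corner along/lat 357.36910408198776 46.72604677947206
amber box corner along/lat 410.04272898043735 -8.059802123848101
amber box corner along/lat 345.1647500159793 -70.43646318780159
 elbow a,z-zc 119.96464118764831 339.69444573097 wrist a,z-zc 485.9050959094185 21.472632554928282
amber hi box corner along/lat 292.
[... 2093 characters left out ...]
 (100, 160) [ 15. 642.  63.] (500, 160) [529.  71. 310.] (540, 160) [611.  95. 286.] (20, 200) [  8.  52. 349.] (60, 200) [ 36.  83. 324.] (100, 200) [ 19. 486.  63.] (20, 240) [ 17. -12. 350.] (60, 240) [ 49. -19. 349.] (100, 240) [  9. 445.   1.] (20, 280) [ 20. -54. 342.] (60, 280) [ 45. -37. 322.] (100, 280) [  7. 360. -23.] (20, 320) [ 20. -82. 327.] (60, 320) [ 45. -73. 311.] (100, 320) [ 57.  14. 219.] (500, 320) [ 427. -111.  253.] (540, 320) [ 462. -122.  256.] (20, 360) [  9. -84. 285.] (60, 360) [ 38. -84. 278.] (100, 360) [ 55. -23. 201.] (500, 360) [ 402. -151.  251.] (540, 360) [ 431. -164.  258.] (20, 400) [ -3. -84. 238.] (60, 400) [ 18. -58. 197.] (100, 400) [ 47. -37. 158.]
```

```bash
cat > fk.py <<'E'
import numpy as np
from scipy.spatial.transform import Rotation as Ro
def fk(q,p):
    h,L2,L3,a3,dt,lat=p; R=Ro.from_euler('z',q[0]); o=np.array([0,0,h]); lt=R.apply([0,lat,0])
    R=R*Ro.from_euler('y',q[1]); e=o+R.apply([0,0,L2]); R=R*Ro.from_euler('y',q[2]); k=e+R.apply([a3,0,0]); w=k+R.apply([0,0,L3])
    R=R*Ro.from_euler('z',q[3])*Ro.from_euler('y',q[4]); t=w+R.apply([0,0,dt])
    return o+lt,e+lt,k+lt,w+lt,t+lt,R
def tilt(th,yaw=0.0):  # tool y along +-world x (yawed), hand leaning to +y by th
    z=np.array([0,-np.sin(th),-np.cos(th)]); y=np.array([-1.,0,0]); R=np.c_[np.cross(y,z),y,z]
    return Ro.from_euler('z',yaw).as_matrix()@R
E
python3 - <<'E'
from h import *; from fk import *
from scipy.optimize import least_squares
np.set_printoptions(precision=3,suppress=True,linewidth=160)
D=[]
for x,y,z in [(400,-265,200),(400,-265,40),(485,-120,60),(485,-12,60),(600,0,200),(450,-200,350)]:
    for R in (down(0.),tilt(.3),tilt(.6)):
        q=ctrl.solve_ik(np.array([x,y,z],float),R)
        if q is not None: D.append((np.array(q),np.array([x,y,z])))
f=lambda p:np.concatenate([fk(q,p)[4]-t for q,t in D])
s=least_squares(f,[200,400,400,10,250,86.2]); p=s.x; print(len(D),p,np.abs(s.fun).max()); np.save("p.npy",p)
for nm,P in[("start",None),("amber",(400,-265,50)),("seat",(485,-119,58))]:
  for th in ((0,) if P is None else (0,.2,.3,.4,.5,.6)):
   for fl in (0,np.pi):
    q=sensors.read_state()["q"] if P is None else ctrl.solve_ik(np.array(P,float),tilt(th)@Ro.from_euler('z',fl).as_matrix())
    if q is None: print(nm,th,None); continue
    o,e,k,w,t,_=fk(q,p)
    # min distance of forearm segment and hand segment to box
    lo,hi=np.array([195,-292,355]),np.array([292,-213,600])
    def dist(a,b): s=np.linspace(0,1,60)[:,None]; X=a+s*(b-a); return np.linalg.norm(X-np.clip(X,lo,hi),axis=1).min()
    print(nm,th,np.array(q),"w",w.round(),"e",e.round(),"d",round(dist(k,w)),round(dist(w,t)))
E
```

```text
11 [282.7 455.  499.6  94.1 291.   86.2] 9.094947017729282e-13
start 0 [-1.222  0.208  1.543 -0.     1.393 -0.151] w [ 276. -505.  546.] e [113. -59. 728.] d 0 212
start 0 [-1.222  0.208  1.543 -0.     1.393 -0.151] w [ 276. -505.  546.] e [113. -59. 728.] d 0 212
amber 0 [-0.766  0.293  1.928 -0.     0.921  2.376] w [ 400. -265.  341.] e [154. -29. 718.] d 37 109
amber 0 [-0.766  0.293  1.928 -0.     0.921 -0.766] w [ 400. -265.  341.] e [154. -29. 718.] d 37 109
amber 0.2 [-0.67   0.253  2.    -0.224  0.776  2.623] w [ 400. -207.  335.] e [143.  -3. 723.] d 72 110
amber 0.2 [-0.67   0.253  2.    -0.224  0.776 -0.519] w [ 400. -207.  335.] e [143.  -3. 723.] d 72 110
amber 0.3 [-0.619  0.246  2.031 -0.373  0.722  2.787] w [ 400. -179.  328.] e [140.   6. 724.] d 90 116
amber 0.3 [-0.619  0.246  2.031 -0.373  0.722 -0.355] w [ 400. -179.  328.] e [140.   6. 724.] d 90 116
amber 0.4 None
amber 0.4 [-0.565  0.25   2.058 -0.546  0.686 -0.164] w [ 400. -152.  318.] e [141.  13. 724.] d 110 130
amber 0.5 None
amber 0.5 [-0.511  0.264  2.081 -0.734  0.674  0.045] w [ 400. -125.  305.] e [1
[... 310 characters left out ...]
9.  349.] e [163.  23. 716.] d 164 215
seat 0.2 None
seat 0.2 [-0.303  0.304  1.906 -0.247  0.886 -0.15 ] w [485. -61. 343.] e [156.  42. 717.] d 202 245
seat 0.3 None
seat 0.3 [-0.246  0.313  1.914 -0.382  0.876 -0.005] w [485. -33. 336.] e [157.  49. 716.] d 222 262
seat 0.4 None
seat 0.4 [-0.19   0.331  1.919 -0.518  0.882  0.142] w [485.  -6. 326.] e [161.  57. 713.] d 240 280
seat 0.5 None
seat 0.5 [-0.136  0.356  1.921 -0.649  0.903  0.284] w [485.  21. 313.] e [169.  64. 709.] d 258 296
seat 0.6 [-0.085  0.389  1.918 -0.771  0.94  -2.724] w [485.  45. 298.] e [179.  71. 704.] d 274 312
seat 0.6 [-0.085  0.389  1.918 -0.771  0.94   0.418] w [485.  45. 298.] e [179.  71. 704.] d 274 312
```

```bash
python3 - <<'E'
from h import *; from fk import *
np.set_printoptions(precision=2,suppress=True,linewidth=160)
C=[at_z("top",uv,8) for uv in [(183.3,196),(283.3,195),(183.3,229),(283.7,228.3)]]; print(np.array(C))
for a,b in((0,1),(2,3)): d=C[a]-C[b]; print("len",np.linalg.norm(d),"yaw",np.arctan2(-d[0],d[1]))
c=sum(C)/4; print("plate centre (vise y=0?)",c, "width",np.linalg.norm(C[0]-C[2]))
# black V points / jaw face in top cloud at plate level: profile along y at x=plate centre
P=cloud("top",np.load("top0.npy")); q=P.reshape(-1,3); 
for y in range(-150,-40,6):
    m=(abs(q[:,0]-486)<5)&(abs(q[:,1]-y)<3); print(y,np.round(np.nanpercentile(q[m,2],[5,95])),end=" ")
print()
p=np.load("p.npy"); st=sensors.read_state(); t0=st["eef_pos"]
qa=np.array(ctrl.solve_ik(t0+[0,0,170],st["eef_rot"]))
R=tilt(.4)@Ro.from_euler('z',np.pi).as_matrix()
G=np.array([400.5,-259,52]); z=R[:,2]
pre=G-z*130
def ik(P,R): 
    q=ctrl.solve_ik(np.array(P),R); return None if q is None else np.array(q)
mid=np.array([400,-120.,360]); qm=ik(mid,R); qp=ik(pre,R); print("qa",qa,"qm",qm,"qp",qp,pre)
lo,hi=np.array([195,-700,355]),np.array([292,-213,520])
tlo,thi=np.array([-100,-800,0]),np.array([420,-285,285])
def d(a,b,lo,hi): s=np.linspace(0,1,60)[:,None]; X=a+s*(b-a); return np.linalg.norm(X-np.clip(X,lo,hi),axis=1).min()
for A,B in((st["q"],qa),(qa,qm),(qm,qp)):
    for s in np.linspace(0,1,9):
        o,e,k,w,t,RR=fk(A+s*(B-A),p); tip=t+25*RR.as_matrix()[:,2]
        print(round(d(k,w,lo,hi)),round(d(w,t,lo,hi)),round(d(w,tip,tlo,thi)),tip.round(),end=" | ")
    print()
E
```

```text
[[ 520.26   33.44    8.  ]
 [ 520.7  -176.35    8.  ]
 [ 450.67   32.04    8.  ]
 [ 450.84 -176.59    8.  ]]
len 209.79686060766204 yaw 0.0020916101557341147
len 208.62651243086773 yaw 0.0007940119277127176
plate centre (vise y=0?) [485.62 -71.86   8.  ] width 69.59563442906367
-150 [ 6. 35.] -144 [31. 34.] -138 [ 9. 34.] -132 [ 6. 10.] -126 [ 5. 11.] -120 [ 5. 12.] -114 [ 6. 10.] -108 [ 5. 11.] -102 [ 6. 10.] -96 [ 6. 10.] -90 [ 6. 11.] -84 [ 6. 10.] -78 [ 5. 29.] -72 [30. 33.] -66 [ 6. 11.] -60 [ 8. 34.] -54 [30. 36.] -48 [ 7. 35.] -42 [32. 36.] 
qa [-1.22  0.13  1.29 -0.    1.72 -0.15] qm [-0.23 -0.24  1.82 -0.39  1.48 -0.21] qp [-0.44 -0.02  2.03 -0.43  1.   -0.23] [ 400.5  -208.38  171.74]
26 0 0 [ 275. -504.  230.] | 47 0 0 [ 276. -507.  251.] | 67 0 0 [ 277. -509.  271.] | 89 0 8 [ 277. -510.  293.] | 110 0 29 [ 277. -510.  314.] | 124 0 50 [ 277. -510.  335.] | 134 0 72 [ 277. -509.  357.] | 142 0 93 [ 276. -507.  378.] | 150 0 115 [ 275. -504.  400.] | 
150 0 115 [ 275. -504.  400.] | 152 22 108 [ 313. -457.  393.] | 155 54 100 [ 344. -409.  385.] | 156 78 93 [ 368. -359.  378.] | 159 96 85 [ 385. -310.  370.] | 172 107 80 [ 397. -262.  362.] | 193 112 98 [ 402. -215.  354.] | 220 123 129 [ 403. -171.  346.] | 250 143 164 [ 400. -130.  337.] | 
250 143 164 [ 400. -130.  337.] | 234 140 145 [ 405. -143.  313.] | 218 141 129 [ 409. -156.  290.] | 204 142 116 [ 411. -169.  266.] | 192 142 105 [ 412. -180.  242.] | 181 141 94 [ 411. -191.  218.] | 172 139 84 [ 409. -201.  195.] | 162 136 75 [ 405. -210.  172.] | 153 132 67 [ 400. -218.  149.] |
```

```bash
python3 - <<'E'
from h import *; from fk import *
np.set_printoptions(precision=0,suppress=True,linewidth=180)
p=np.load("p.npy"); o,e,k,w,t,_=fk(sensors.read_state()["q"],p)
Q=np.vstack([cloud(n,np.load(n+"1.npy")).reshape(-1,3) for n in("top","scene")])
Q=Q[np.isfinite(Q[:,0])]
def ds(X,a,b): s=np.clip(((X-a)@(b-a))/((b-a)@(b-a)),0,1)[:,None]; return np.linalg.norm(X-a-s*(b-a),axis=1)
rob=np.minimum(np.minimum(ds(Q,k,w),ds(Q,w,t+[0,0,-30])),ds(Q,e,k))<90
N=Q[~rob&(Q[:,2]>290)]
for x0 in range(200,640,40):
    r=[]
    for y0 in range(-200,-641,-40):
        m=(abs(N[:,0]-x0)<20)&(abs(N[:,1]-y0)<20); r.append("%d-%d"%(N[m,2].min(),N[m,2].max()) if m.sum()>5 else "-")
    print(x0,r)
E
```

```text
200 ['362-470', '357-499', '365-498', '433-439', '433-475', '433-476', '432-438', '-', '-', '-', '-', '-']
240 ['375-473', '290-515', '370-514', '401-484', '401-482', '400-479', '402-474', '-', '-', '-', '-', '-']
280 ['365-468', '356-515', '368-514', '482-493', '482-493', '-', '-', '-', '-', '-', '-', '-']
320 ['-', '-', '-', '-', '-', '-', '-', '-', '-', '-', '-', '-']
360 ['-', '-', '-', '-', '-', '-', '-', '-', '-', '-', '-', '-']
400 ['-', '-', '-', '-', '-', '-', '-', '-', '-', '-', '-', '-']
440 ['-', '-', '-', '-', '-', '-', '-', '-', '-', '-', '290-294', '-']
480 ['-', '-', '-', '-', '-', '-', '-', '-', '-', '-', '290-293', '-']
520 ['-', '-', '-', '-', '-', '-', '-', '-', '-', '-', '-', '-']
560 ['-', '-', '-', '-', '290-436', '290-450', '290-451', '290-445', '291-436', '-', '290-302', '-']
600 ['294-522', '-', '-', '290-300', '290-454', '363-503', '445-503', '303-501', '290-447', '290-398', '290-334', '-']
```

```bash
python3 - <<'E'
from h import *; from fk import *
np.set_printoptions(precision=2,suppress=True,linewidth=160)
R=tilt(.4)@Ro.from_euler('z',np.pi).as_matrix()
G=np.array([400.5,-259,52]); pre=G-R[:,2]*130
print(ctrl.move_l(np.array([390,-505.,400]),vel=250,threshold=30))
q1=sensors.read_state()["q"]; qm=ctrl.solve_ik(np.array([400,-130.,360]),R)
p=np.load("p.npy")
for s in np.linspace(0,1,6): print([x.round() for x in fk(q1+s*(np.array(qm)-q1),p)[3:5]])
ctrl.set_joints(qm); 
print(sensors.read_state()["t"],sensors.read_state()["force"])
ctrl.gripper_to(55)
ctrl.move_l(pre,R,vel=200,threshold=30)
s=sensors.read_state(); print(s["t"],s["force"],s["eef_pos"],pre)
im,d=optics.grab_frame("wrist"); cv2.imwrite("pics/w1.png",im[...,::-1])
c,Rw,o=pose("wrist",s)
for X in((400.5,-265.3,61),(400.5,-265,0)):
    v=Rw.T@(np.array(X)-o); v/=v[2]; print(c["mtx"]@v)
E
```

```text
False
[array([ 390., -506.,  690.]), array([ 389., -505.,  399.])]
[array([ 435., -402.,  687.]), array([ 421., -419.,  397.])]
[array([ 457., -296.,  680.]), array([ 435., -336.,  392.])]
[array([ 457., -194.,  667.]), array([ 434., -259.,  385.])]
[array([437., -99., 650.]), array([ 422., -190.,  374.])]
[array([400., -17., 628.]), array([ 400., -130.,  360.])]
2.7417 [-0.18 -0.37 -0.5 ]
4.3167 [-0.48 -0.54 -0.07] [ 401.22 -208.52  172.7 ] [ 400.5  -208.38  171.74]
[279.19 224.94   1.  ]
[279.44 179.73   1.  ]
```

View pics/w1.png

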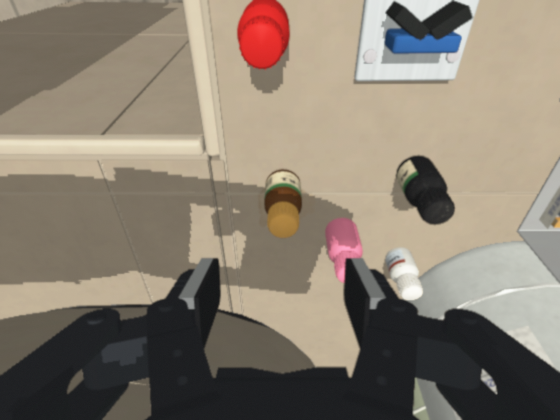

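The wrist view shows the amber cap at (283,220), within about 2 mm of the prediction and centred between the fingers. I'll descend and grasp.

```bash
python3 - <<'E'
from h import *; from fk import *
np.set_printoptions(precision=2,suppress=True,linewidth=160)
R=tilt(.4)@Ro.from_euler('z',np.pi).as_matrix()
G=np.array([401.5,-259,52])
print(ctrl.move_l(G,R,vel=120,threshold=15))
ctrl.gripper_to(20,force=35)
s=sensors.read_state(); print(s["t"],s["force"],s["grip_width"],s["grasp_force"],s["eef_pos"])
ctrl.move_l(G+[0,0,70],R,vel=120)
s=sensors.read_state(); print(s["t"],s["force"],s["grip_width"],s["grasp_force"],s["eef_pos"])
im,d=optics.grab_frame("scene"); im2,_=optics.grab_frame("wrist")
cv2.imwrite("pics/g1.png",np.hstack([cv2.resize(im[120:270,220:420],(533,400),interpolation=2),im2[100:380,150:410][:, :260].repeat(1,0)[:280].copy() if False else cv2.resize(im2[120:400,180:380],(267,400))])[...,::-1])
E
```

```text
False
5.9417 [-0.49  1.75  4.66] 29.639567572281035 34.57521915435791 [ 402.17 -259.26   52.88]
6.675 [ 0.2  -0.55 -1.88] 29.52944499871826 34.56661105155945 [ 400.84 -258.59  121.24]
```

View pics/g1.png

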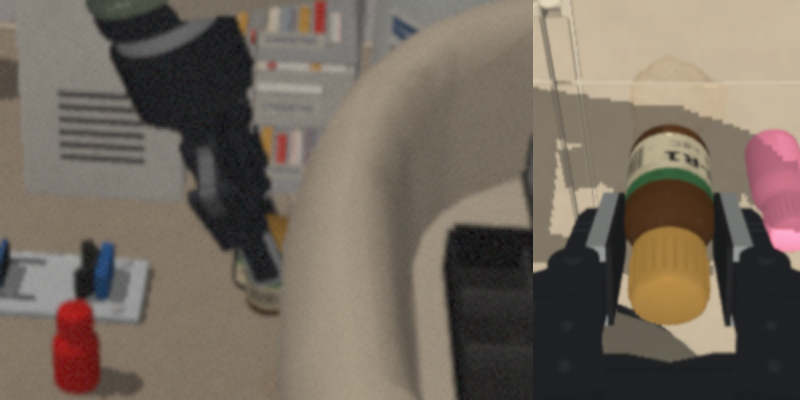

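```bash
python3 - <<'E'
from h import *; from fk import *
np.set_printoptions(precision=2,suppress=True,linewidth=160)
R=tilt(.4)@Ro.from_euler('z',np.pi).as_matrix()
def st(): s=sensors.read_state(); print(round(s["t"],2),s["force"],s["grip_width"],s["eef_pos"])
ctrl.move_l(np.array([485.2,-112.,135]),R,vel=180,threshold=20); st()
ctrl.move_l(np.array([485.2,-112.,75]),R,vel=100,threshold=12); st()
im,d=optics.grab_frame("wrist"); cv2.imwrite("pics/w2.png",im[...,::-1])
print(ctrl.move_l(np.array([485.2,-112.,58]),R,vel=25,threshold=5)); st()
im2,_=optics.grab_frame("scene")
cv2.imwrite("pics/p1.png",np.hstack([cv2.resize(im[60:360,130:430],(400,400)),cv2.resize(im2[160:260,170:270],(400,400),interpolation=2)])[...,::-1])
E
```

```text
7.87 [-0.53  0.34 -0.75] 29.84366100087229 [ 484.52 -112.44  134.62]
8.62 [ 0.39  0.98 -0.12] 29.578633152290784 [ 485.2  -112.26   75.15]
True
9.23 [-0.01  0.79  4.03] 29.972534693880895 [ 485.11 -112.     60.87]
```

View pics/p1.png

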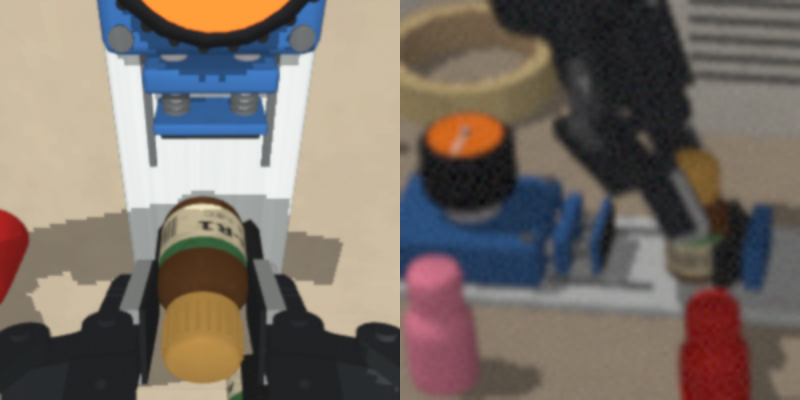

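```bash
python3 - <<'E'
from h import *; from fk import *
np.set_printoptions(precision=2,suppress=True,linewidth=160)
R=tilt(.4)@Ro.from_euler('z',np.pi).as_matrix()
def st(): s=sensors.read_state(); print(round(s["t"],2),s["force"],s["wrist_torque"],s["grip_width"],s["eef_pos"],s["q"])
ctrl.gripper_to(50); st()
ctrl.move_l(sensors.read_state()["eef_pos"]-R[:,2]*110,R,vel=150,threshold=15); st()
K=np.array([484.9,-11.8,150])
# vertical pose above knob, q6 near -2.7
q=np.array(ctrl.solve_ik(K,down(0.))); yaw6=q[5]
best=None
for a in np.linspace(-np.pi,np.pi,721):
    qq=ctrl.solve_ik(K,down(a))
    if qq is not None and -2.76<qq[5]<-2.70: best=qq; A=a
print(best,A)
ctrl.set_joints(best); ctrl.gripper_to(70); st()
s=sensors.read_state(); im,d=optics.grab_frame("wrist"); P=cloud("wrist",d,s)
hsv=cv2.cvtColor(im,cv2.COLOR_RGB2HSV); m=(hsv[...,0]>5)&(hsv[...,0]<18)&(hsv[...,1]>180)&(abs(P[...,2]-74)<8)
print("knob top centroid wrist",P[m].mean(0),m.sum(),P[m].min(0),P[m].max(0))
t,dt=optics.grab_frame("top"); T=cloud("top",dt)
i2,_=optics.grab_frame("scene")
cv2.imwrite("pics/r1.png",np.hstack([cv2.resize(im,(533,400)),cv2.resize(i2[160:260,200:267],(267,400),interpolation=2)])[...,::-1])
E
```

```text
9.62 [ 0.4  -0.62  0.49] [ 0.11 -0.04 -0.01] 49.54397255990785 [ 484.01 -111.81   59.98] [-0.18  0.33  1.92 -0.51  0.89  0.15]
10.5 [0.94 0.07 0.01] [ 0.21  0.05 -0.01] 49.80737202309133 [483.3  -68.98 160.52] [-0.09  0.16  1.87 -0.44  1.12  0.11]
[-0.2   0.14  1.86 -0.    1.14 -2.76] -2.155481626212997
13.27 [0.42 0.06 0.02] [0.02 0.02 0.03] 69.78484034288911 [484.93 -11.77 150.05] [-0.2   0.14  1.86 -0.    1.14 -2.76]
knob top centroid wrist [488.7  -13.33  74.36] 2385 [470.66 -30.49  72.07] [506.59   4.97  76.54]
```

View pics/r1.png

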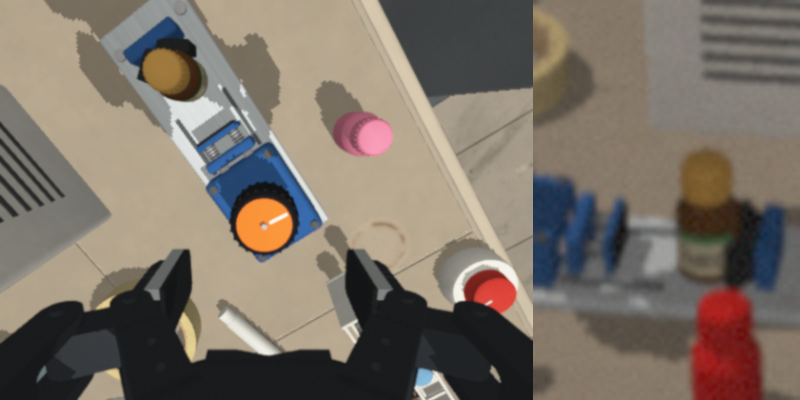

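The bottle stands upright in the vise between jaw and stop. The knob centre is (484.7,-11.7) from the top view and (488.7,-13.3) from the wrist, so I'll descend at the mean and check side forces with a gentle grip.

```bash
python3 - <<'E'
from h import *; from fk import *
np.set_printoptions(precision=2,suppress=True,linewidth=160)
def st(): s=sensors.read_state(); print(round(s["t"],2),s["force"],s["wrist_torque"],s["grip_width"],s["grasp_force"],s["eef_pos"],s["q"][5]); return s
K=np.array([486.5,-12.5,68.])
R=sensors.read_state()["eef_rot"]
print(ctrl.move_l(K,vel=120,threshold=12)); st()
ctrl.gripper_to(30,force=25); s=st(); y=s["eef_rot"][:,1]; f0=s["force"]@y; print("axis",y,"F",f0)
ctrl.move_l(s["eef_pos"]+1.0*y,vel=20); s=st(); print("F after +1mm",s["force"]@y)
E
```

```text
False
14.25 [0.24 0.06 0.31] [-0.04 -0.06  0.04] 70.25400468448603 0.0 [487.12 -12.62  68.52] -2.760654635757818
14.6 [-1.33 -0.05  3.89] [-0.04  0.1   0.04] 43.00318106654222 25.205304489063565 [487.51 -12.72  69.12] -2.760719833096637
axis [-0.83  0.55 -0.  ] F 1.070213447486985
14.85 [ 2.94 -2.86 -1.  ] [-0.43 -0.45  0.03] 42.9904475552869 27.778637192677706 [487.42 -12.65  69.27] -2.759916051815609
F after +1mm -4.028402462168103
```

```bash
python3 - <<'E'
from h import *; from fk import *
np.set_printoptions(precision=2,suppress=True,linewidth=160)
y=sensors.read_state()["eef_rot"][:,1]
ctrl.move_l(np.array([486.5,-12.5,68.])+.3*y,vel=20)
ctrl.gripper_to(30,force=60)
s=sensors.read_state(); print(s["force"],s["wrist_torque"],s["grasp_force"])
q0=s["q"].copy(); q=np.array(ctrl.solve_ik(np.array([486.5,-12.5,68.])+.3*y,s["eef_rot"])); q[5]=q0[5]
t0=s["t"]; tz0=s["wrist_torque"][2]; log=[]; clicked=False; step=.06
while q[5]<2.72:
    q[5]+=step; ctrl.set_joints(q); s=sensors.read_state(); m=s["wrist_torque"][2]-tz0; log.append((q[5],m))
    pk=max(abs(b) for _,b in log[-8:])
    if pk>.36: step=.025
    if pk>.38 and abs(m)<pk-.18: clicked=True; break
    if np.linalg.norm(s["force"])>25: print("force",s["force"]); break
    if s["t"]>50: print("time"); break
print("clicked",clicked,"t",t0,s["t"],"n",len(log),s["force"],s["q"][5])
print(" ".join("%.2f:%.2f"%l for l in log)); np.save("log.npy",log)
E
```

```text
[ 0.93 -1.75  5.77] [-0.33 -0.13  0.01] 59.84328364022076
clicked True t 15.3167 33.0667 n 71 [-0.56 -3.37  6.75] 0.5540337569182952
-2.70:0.06 -2.64:0.11 -2.58:0.19 -2.52:0.27 -2.46:0.23 -2.40:0.28 -2.34:0.26 -2.28:0.32 -2.22:0.30 -2.16:0.23 -2.10:0.31 -2.04:0.24 -1.98:0.27 -1.92:0.22 -1.86:0.22 -1.80:0.28 -1.74:0.26 -1.68:0.24 -1.62:0.28 -1.56:0.25 -1.50:0.24 -1.44:0.27 -1.38:0.29 -1.32:0.26 -1.26:0.29 -1.20:0.26 -1.14:0.25 -1.08:0.27 -1.02:0.27 -0.96:0.25 -0.90:0.29 -0.84:0.25 -0.78:0.23 -0.72:0.24 -0.66:0.19 -0.60:0.21 -0.54:0.23 -0.48:0.26 -0.42:0.25 -0.36:0.26 -0.30:0.30 -0.24:0.30 -0.18:0.35 -0.12:0.38 -0.10:0.37 -0.07:0.34 -0.05:0.39 -0.02:0.40 0.00:0.38 0.03:0.41 0.05:0.39 0.08:0.44 0.10:0.44 0.13:0.45 0.15:0.46 0.18:0.47 0.20:0.38 0.23:0.39 0.25:0.49 0.28:0.48 0.30:0.44 0.33:0.44 0.35:0.49 0.38:0.45 0.40:0.48 0.43:0.44 0.45:0.46 0.48:0.46 0.50:0.49 0.53:0.49 0.55:0.03
```

One clear click: the torque climbed to 0.49 and dropped to 0.03 N m. I'll release, lift straight up and verify.

```bash
python3 - <<'E'
from h import *; from fk import *
np.set_printoptions(precision=1,suppress=True,linewidth=160)
ctrl.gripper_to(70); p=sensors.read_state()["eef_pos"]
ctrl.move_l(np.array([p[0],p[1],190]),vel=150,threshold=20)
s=sensors.read_state(); print(s["t"],s["force"])
im,d=optics.grab_frame("scene"); t,dt=optics.grab_frame("top"); w,dw=optics.grab_frame("wrist"); T=cloud("top",dt)
h=cv2.cvtColor(t,cv2.COLOR_RGB2HSV)
for nm,uv in(("black",(321,196)),("white",(372,192))): print(nm,T[uv[1],uv[0]])
m=(T[...,2]>56)&(T[...,2]<80)&(abs(T[...,0]-485)<25)&(T[...,1]<-95)&(T[...,1]>-150); print("cap",m.sum(),T[m].mean(0) if m.any() else None)
cv2.imwrite("pics/f1.png",np.hstack([cv2.resize(im[170:270,190:340],(600,400),interpolation=2),cv2.resize(w[:,100:310],(200,400))])[...,::-1])
E
```

```text
34.4167 [-0.   0.5 -0.6]
black [ 508.5 -249.6   62.9]
white [ 518.2 -353.5   50.7]
cap 122 [ 483.2 -119.3   68.5]
```

View pics/f1.png

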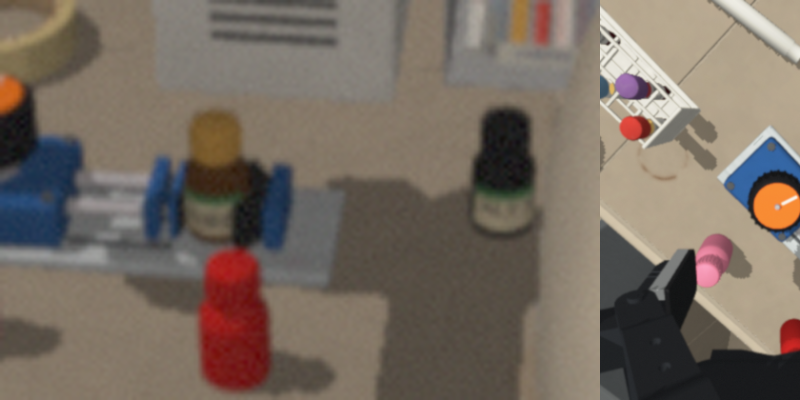

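The amber bottle stands upright, clamped between jaw and stop with its cap top at z 68.5. The black and white bottles have not moved and the gripper is clear, so I'll hand it in.

```bash
python3 -c "
from plant import ctrl; print(ctrl.finish_job())"
```

```text
the job is handed in; nothing more can be done
None
```

The amber bottle is clamped upright against the stop, the knob was stopped at its first click, the black and white bottles were not moved, and the job was handed in after about 35 s of robot time.

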